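# Open the canister with the unknown cap hand at the bread stall

## Robot

A 6-joint arm with a two-finger parallel gripper is mounted at the origin on the work surface. World frame = base frame: x ahead of the robot, y to its left, z up, the work surface at z = 0. Lengths are in mm, angles in rad, forces in N, time in s.
With the tool pointing down it reaches from about 350 to 925 mm from the base axis. Payload 6.4 kg.
Tool frame: the origin (TCP) lies between the finger pads; the fingertips stand robot.tip_extent ahead of it and the grasp point (between the pads) lies 6 mm ahead of it (robot.tip_extent is the distance from the TCP to the fingertips, in mm); z points along the fingers, y is the line along which they close (so a half turn about z gives the same grasp; the last joint's range is limited). The gripper opens to 94 mm and grips with 3 to 60 N. Pads are 16 mm wide; open, the fingers measure 119 mm over their backs; the gripper's body (75 mm by 177 mm) begins 78 mm behind the grasp point.
Start: joints at [1.029, 0.245, 1.558, -0, 1.339, -0.174], TCP at [233.714, 606.541, 230.455] pointing down, gripper open.
Joint ranges: [-3.13, 3.13], [-1.02, 2.26], [0.13, 2.54], [-0.95, 4.09], [0.21, 2.88], [-2.74, 2.74]. Speed limits (rad/s): [2.57, 2.57, 3.14, 3.14, 3.14, 3.14].

## Interface

Orientations are given as a rotation vector (axis times angle).
In Python, from rig import monitor, read_camera, camera_model, sign_off, robot gives the robot as it stands.
- The arm moves only by the tool step_arm, never from a script. Its argument "commands" is a list of rows, each a list of 7 numbers: the shift along the tool's x, y, z in mm, then the turn, a rotation vector about the tool's x, y, z in degrees, then the finger opening in mm, from 0 to 94. A call has 1 to 12 rows; each row shifts and turns the commanded pose from where the row before left it, along the tool's axes as they then stand; what a row does not reach is not made up. A row lasts 1/8 s, in which the tool goes at most 62.5 mm and 10.7 degrees, less where a joint would pass 70% of its speed; a pose out of reach is approached as far as the arm can. A call is refused whole if a number of a shift passes 62.5 or a number of a turn 10.7, either way. A call with a gripper value outside its range is refused whole. The fingers move at their own pace and stop on an object; "squeeze" is the grip in N (left out, the last holds). Time passes only in rows, so rows that do not move let the fingers close. It gives the time, the measured TCP pose, the force, the opening and the grip force at its end, in the units of the state.
- monitor.get_obs(): the state, without advancing time (a new reading comes with each control period).
- read_camera(name): name is "scene" or "top" or "wrist"; returns (picture, depth): 400x640x3 uint8, red, green, blue; 400x640 float32, mm along the optical axis (not along the pixel's ray), 0 where there is no reading.
- camera_model(name): a dict with "fx", "fy", "cx", "cy" (pixels), "world_from_camera" (4x4, takes a point from camera to world coordinates); the wrist camera has in their place "hand_eye" (4x4, takes a point from camera to tool coordinates, whose origin is the TCP and whose axes are the flange's). Camera axes: x right, y up, looking along -z (the intrinsics and any distortion apply to the point x, -y, -z); pixel columns grow to the right and rows downward; lengths in mm; the calibration is good to about 2 mm. A picture is of the moment at which its call begins: read the wrist's pose just before it. camera_model takes no time and is no camera call.
- sign_off(): hands the job in; it is judged then, once.
The state is a dict: "t": time; "qpos": joint angles; "qd": joint speeds; "tau": joint torques, N m; "tool_pos": TCP position; "tcp_rot": TCP orientation; "ft_force": force on the tool from outside, world axes, zero at the start; "moment": the same for the moment, N m; "finger_gap": finger opening in mm; "grasp_force": force on a finger pad.
Only numpy, scipy, OpenCV 4.12 (cv2) and the standard library are available. Lean on these libraries where they do the work, as an engineer would, in place of code of your own. Each camera call takes 0.05 s, during which the arm holds its last target. There are 200 camera calls.

## Task

Open the drinks canister that stands next to the weighing scale: its quarter-turn cap may unlock either clockwise or anticlockwise, so find out by trying, turn the cap until it is free, lift it straight off and finish while still holding it, upright and still, about 10 cm above the canister's mouth. Leave the other canister closed and do not disturb the bottle or the muffin.

Things in the scene. Friction and masses are not known exactly. Their poses are not given: they have to be found in the camera images.
- canister_1: insulated steel drinks canister, upright cylinder 114 mm across, shoulder top 150 mm above its base, fixed to the serving board and immovable; a small black tap sticks out 89 mm along its +x, low down. Origin: centre of its base (12 mm above the table), z up. Its mouth is under its cap. The two canisters look exactly alike
- canister_2: insulated steel drinks canister, upright cylinder 114 mm across, shoulder top 150 mm above its base, fixed to the serving board and immovable; a small black tap sticks out 89 mm along its +x, low down. Origin: centre of its base (12 mm above the table), z up. Its mouth is under its cap. The two canisters look exactly alike
- cap_1: black quarter-turn cap on canister_1, loose, 0.12 kg. Origin: centre of its underside, z up; closed, it lies 152 mm above the canister's origin (164 mm above the table). Round, 72 mm across, 38 mm high; across its flat top runs a grip bar 60 mm long along cap x, 20 mm thick along y, top 65 mm above the origin. Closed, cap x lies along canister x within 0.12 rad
- cap_2: black quarter-turn cap on canister_2, loose, 0.12 kg. Origin: centre of its underside, z up; closed, it lies 152 mm above the canister's origin (164 mm above the table). Round, 72 mm across, 38 mm high; across its flat top runs a grip bar 60 mm long along cap x, 20 mm thick along y, top 65 mm above the origin. Closed, cap x lies along canister x within 0.12 rad
- cap_1_grip (a point): centre of cap_1's grip bar, on the axis, 52 mm above the cap's origin; axes as the cap's. Bayonet inside: one way the cap stops within 0.2 rad; the other way it turns easily to a stop at about 1.3 rad and lifts straight off between 1.0 rad and that stop, not before. Which way opens cannot be seen, differs between the two canisters and changes from start to start: try it
- cap_2_grip (a point): centre of cap_2's grip bar, on the axis, 52 mm above the cap's origin; axes as the cap's. Bayonet inside: one way the cap stops within 0.2 rad; the other way it turns easily to a stop at about 1.3 rad and lifts straight off between 1.0 rad and that stop, not before. Which way opens cannot be seen, differs between the two canisters and changes from start to start: try it
- scale: flat grey weighing scale with a square steel pan, 240 x 230 mm, 64 mm high, fixed; origin at the centre of its underside. It stands beyond one end of the serving board, left or right. The canister to open is the one next to it (its centre 180 to 390 mm from the scale's, the other's over 430 mm); a crate of loaves stands at the other end
- bottle: loose amber juice bottle, 64 mm across, 190 mm high, 0.55 kg, bystander; origin at the centre of its base, z up
- muffin: loose muffin, 72 mm across, 64 mm high, on the board between the canisters, bystander; origin at the centre of its base, z up
Things that resemble listed ones, but are neither listed nor needed, are in the scene too. Leave any pink or purple look-alike of the cap_2 alone.

How it is judged (in metres and radians):
On the way:
1. the cap of the canister next to the scale is turned open (more than 0.75 rad from closed) while still seated on the mouth (((horizontal distance between canister_1 and scale below 0.415 m and angle between the x axis of cap_1 and the x axis of canister_1, either way round above 0.75 rad and z of cap_1 in the frame of canister_1 below 0.164 m and horizontal distance between cap_1 and canister_1 below 0.008 m) or (horizontal distance between canister_2 and scale below 0.415 m and angle between the x axis of cap_2 and the x axis of canister_2, either way round above 0.75 rad and z of cap_2 in the frame of canister_2 below 0.164 m and horizontal distance between cap_2 and canister_2 below 0.008 m))), for 0.1 s.
At the end, for the whole second after the job is handed in: The cap of the canister next to the scale is held in the fingers, 50 to 200 mm above its closed height, within 60 mm of the canister's axis, tilted less than 0.35 rad, still and not touching the canister; the other canister's cap is still on (lifted less than 8 mm, turned less than 0.35 rad) ((((horizontal distance between canister_1 and scale below 0.415 m and z of cap_1 in the frame of canister_1 between 0.202 and 0.352 m and horizontal distance between cap_1 and canister_1 below 0.06 m and angle between cap_1's own z axis and vertical below 0.35 rad and contact force between the fingers and cap_1 above 1 N and contact force between cap_1 and canister_1 below 0.5 N and linear speed of cap_1 below 0.05 m/s) and (horizontal distance between canister_2 and scale above 0.415 m and z of cap_2 in the frame of canister_2 below 0.16 m and horizontal distance between cap_2 and canister_2 below 0.008 m and angle between the x axis of cap_2 and the x axis of canister_2, either way round below 0.35 rad)) or ((horizontal distance between canister_2 and scale below 0.415 m and z of cap_2 in the frame of canister_2 between 0.202 and 0.352 m and horizontal distance between cap_2 and canister_2 below 0.06 m and angle between cap_2's own z axis and vertical below 0.35 rad and contact force between the fingers and cap_2 above 1 N and contact force between cap_2 and canister_2 below 0.5 N and linear speed of cap_2 below 0.05 m/s) and (horizontal distance between canister_1 and scale above 0.415 m and z of cap_1 in the frame of canister_1 below 0.16 m and horizontal distance between cap_1 and canister_1 below 0.008 m and angle between the x axis of cap_1 and the x axis of canister_1, either way round below 0.35 rad)))); the arm keeps its last pose, push and grip.
It fails at once if the other canister's cap is opened or pulled up ((horizontal distance between canister_1 and scale above 0.415 m and (z of cap_1 in the frame of canister_1 above 0.172 m or angle between the x axis of cap_1 and the x axis of canister_1, either way round above 0.6 rad)) or (horizontal distance between canister_2 and scale above 0.415 m and (z of cap_2 in the frame of canister_2 above 0.172 m or angle between the x axis of cap_2 and the x axis of canister_2, either way round above 0.6 rad))).
It fails at once if the bottle or the muffin is pushed more than 40 mm or knocked over ((distance of bottle from where it was at the start of the episode above 0.04 m or angle between bottle's own z axis and vertical above 0.5 rad) or (distance of muffin from where it was at the start of the episode above 0.04 m or angle between muffin's own z axis and vertical above 0.5 rad)).
It also fails if it takes over 45 s, if anything falls off the work surface, if the arm or the gripper's body presses on something with over 40 N, if the wrist force passes 120 N, or if a joint passes its speed limit or range.

## Working session

There is one attempt and no reset: what is moved stays moved. The work goes in short steps, Python scripts to look and compute and a tool call to move; the robot and the scene stay as the last step left them, time stands still between calls to the robot, and variables do not carry over. Pictures are saved under pics/ and viewed, at most 10 in all, crops included, and the job is handed in when it is done.

Besides the shell and the picture viewer there is one more tool, called after "Emit:" by a JSON object that holds its "fn" and its "kwargs", one argument or row to a line. step_arm: Moves the arm, as the interface text tells. Its arguments: {"type":"object","properties":{"commands":{"type":"array","items":{"type":"array","items":{"type":"number"}}},"squeeze":{"type":"number"}},"required":["commands"]}

```bash
mkdir -p pics
cat > h.py <<'E'
import numpy as np, cv2
from rig import monitor, read_camera, camera_model, sign_off, robot
from scipy.spatial.transform import Rotation as R
def pts(name,d,m=None):
    m=m or camera_model(name); v,u=np.mgrid[0:400,0:640]
    P=np.stack([(u-m['cx'])/m['fx']*d,-(v-m['cy'])/m['fy']*d,-d,np.ones_like(d)],-1)
    return (P@np.array(m['world_from_camera']).T)[...,:3]
E
python3 - <<'E'
from h import *
for n in ("top","scene"):
    p,d=read_camera(n); cv2.imwrite(f"pics/{n}.png",p[...,::-1]); np.save(n,pts(n,d.astype(float)))
    print({k:v for k,v in camera_model(n).items()})
o=monitor.get_obs(); print(o, robot.tip_extent)
E
```

```text
{'fx': 505.36596575581405, 'fy': 505.36596575581405, 'cx': 323.81221319952925, 'cy': 203.08153105552157, 'world_from_camera': array([[-2.42890129e-02,  9.92984630e-01, -1.15721947e-01,
         3.86824481e+02],
       [-9.99688100e-01, -2.47979641e-02, -2.96019948e-03,
        -3.39610887e+00],
       [-5.80910128e-03,  1.15613954e-01,  9.93277236e-01,
         1.70779601e+03],
       [ 0.00000000e+00,  0.00000000e+00,  0.00000000e+00,
         1.00000000e+00]])}
{'fx': 480.37251920461523, 'fy': 480.37251920461523, 'cx': 317.5958799839382, 'cy': 195.67271457464355, 'world_from_camera': array([[-2.99030105e-01, -6.54652842e-01,  6.94269870e-01,
         1.48066793e+03],
       [ 9.54240822e-01, -2.03367120e-01,  2.19240207e-01,
         2.92646105e+02],
       [-2.33456058e-03,  7.28060074e-01,  6.85509357e-01,
         1.06017484e+03],
       [ 0.00000000e+00,  0.00000000e+00,  0.00000000e+00,
         1.00000000e+00]])}
{'t': 0.1, 'qpos': array([ 1.02888406e+00,  2.45697076e-01,  1.55887038e+00, -1.40710213e-05,
        1.33872603e+00, -1.74103258e-01]), 'qd': array([-0.00092834, -0.00257101, -0.00312451,  0.0004086 ,  0.00057706,
        0.00035474]), 'tau': array([ 2.01559901e-04, -4.16920352e+01, -3.15521657e+01,  6.86592702e-02,
        3.10599839e-02, -5.33810999e-05]), 'tool_pos': array([233.46111585, 606.09394694, 229.4973781 ]), 'tcp_rot': array([-5.74390014e-01, -3.08804314e+00,  2.50933740e-03]), 'ft_force': array([0.57982852, 0.62714758, 0.61313436]), 'moment': array([0.03394194, 0.04486223, 0.0010381 ]), 'grasp_force': 0.0, 'finger_gap': 93.52412104813257} 25.0
```

View pics/top.png

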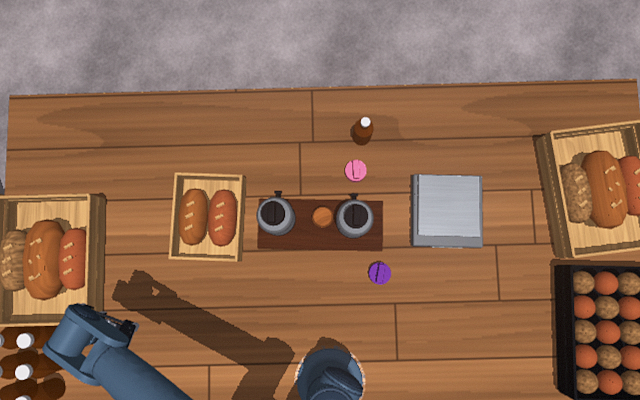

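View pics/scene.png

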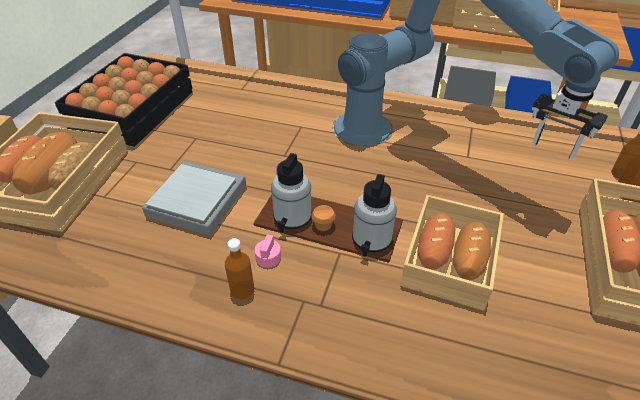

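The scale (top px 447,210) is on the right, so the target is the right canister, with its cap at top px about (354,214). The taps point up in the image, towards +x. The crate is on the left, the muffin is at (322,216) and the bottle at (364,128).

Run:
```python
from h import *
P=np.load("top.npy"); im=cv2.imread("pics/top.png")
cv2.imwrite("pics/crop.png",cv2.resize(im[170:270,240:400],None,fx=5,fy=5,interpolation=cv2.INTER_CUBIC))
reg=np.zeros((400,640),bool); reg[180:260,335:385]=1
for lo,hi in ((221,240),(190,206),(150,170)):
    m=reg&(P[...,2]>lo)&(P[...,2]<hi); q=P[m]
    print(lo,len(q),q.mean(0),q.min(0),q.max(0))
    if lo==221:
        c,s,a=cv2.minAreaRect(q[:,:2].astype(np.float32)); print(c,s,a)
        w,v=np.linalg.eigh(np.cov(q[:,:2].T)); print(w,v[:,1])
print(P[210,447],P[216,276],P[216,322])
Q=np.load("scene.npy");m=np.zeros((400,640),bool); m[140:230,265:315]=1
m&=(Q[...,2]>221)&(Q[...,2]<240);q=Q[m];print(len(q),q.mean(0),q.min(0),q.max(0))
w,v=np.linalg.eigh(np.cov(q[:,:2].T)); print(w,v[:,1])
o=monitor.get_obs();print(R.from_rotvec(o['tcp_rot']).as_matrix().round(3))
```

```text
221 144 [521.7040429  -92.78733728 227.50061967] [ 491.93214104 -102.57834666  221.20324127] [551.80169723 -83.07318598 236.85893673]
(521.906982421875, -92.77396392822266) (18.170381546020508, 59.994022369384766) 88.45606994628906
[ 34.29261573 318.6788685 ] [-0.99930314  0.03732613]
190 280 [519.59633083 -91.97150246 199.81803687] [ 487.78897843 -127.71390942  191.27731914] [557.72938026 -58.08038137 205.96086309]
150 274 [515.95032724 -90.03655711 155.66022737] [ 472.81713107 -143.1277584   150.11452261] [569.32271438 -44.25847456 168.29423399]
[ 545.6634231  -400.27160606   62.93701086] [527.28298512 145.45782731 198.11093452] [535.19303369   8.38290581  73.23438524]
132 [527.75654352 -89.83996053 228.7618551 ] [ 494.36255049 -102.42198587  221.01843669] [556.96463114 -79.44748671 235.64459465]
[ 40.59327365 350.6089857 ] [-0.99804551  0.06249122]
[[-0.933  0.36  -0.001]
 [ 0.36   0.933 -0.001]
 [ 0.    -0.002 -1.   ]]
```

View pics/crop.png

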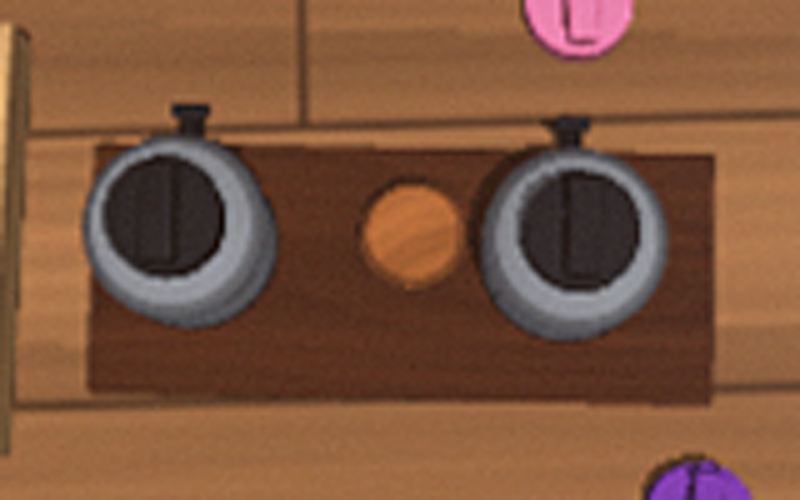

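Emit:
{"fn": "step_arm", "kwargs": {
  "commands": [
    [0,0,-50,0,0,0,94],
    [0,0,-50,0,0,0,94],
    [-37,-39,0,0,0,0,94],
    [-37,-39,0,0,0,0,94],
    [-37,-39,0,0,0,0,94],
    [-37,-39,0,0,0,0,94],
    [-37,-39,0,0,0,0,94],
    [-37,-39,0,0,0,0,94],
    [-37,-39,0,0,0,0,94],
    [-37,-39,0,0,0,0,94],
    [-37,-39,0,0,0,0,94],
    [-37,-39,0,0,0,0,94]
  ],
  "squeeze": 30
}}

```text
t: 1.6
tool_pos: [438.9, 107.9, 330.2]
tcp_rot: [-0.575, -3.089, -0.0]
ft_force: [0.4, 0.4, -0.2]
finger_gap: 93.7
grasp_force: 0.0
```

Emit:
{"fn": "step_arm", "kwargs": {
  "commands": [
    [-37,-39,0,0,0,0,94],
    [-37,-39,0,0,0,0,94],
    [-37,-39,0,0,0,0,94],
    [-37,-39,0,0,0,0,94],
    [0,0,0,0,0,10.1,94],
    [0,0,0,0,0,10.1,94],
    [0,0,0,0,0,10.1,94],
    [0,0,0,0,0,10.1,94],
    [0,0,0,0,0,10.1,94],
    [0,0,0,0,0,10.1,94],
    [0,0,0,0,0,10.1,94],
    [0,0,0,0,0,10.1,94]
  ]
}}

```text
t: 3.1
tool_pos: [520.5, -89.1, 329.9]
tcp_rot: [-2.444, -1.972, 0.001]
ft_force: [-0.0, 0.3, 0.4]
finger_gap: 94.1
grasp_force: 0.0
```

Emit:
{"fn": "step_arm", "kwargs": {
  "commands": [
    [0,0,0,0,0,10.1,60],
    [0,0,0,0,0,10.1,60],
    [0,0,0,0,0,10.1,60],
    [0,0,0,0,0,10.1,60],
    [0,0,0,0,0,10.1,60],
    [0,0,0,0,0,10.1,60],
    [0,0,0,0,0,10.1,60],
    [0,0,0,0,0,10.1,60],
    [0,0,0,0,0,0,60]
  ]
}}

```text
t: 4.22
tool_pos: [520.5, -89.1, 330.0]
tcp_rot: [-3.141, 0.07, 0.001]
ft_force: [-0.2, -0.0, 0.3]
finger_gap: 60.1
grasp_force: 0.0
```

Run:
```python
from h import *
o=monitor.get_obs(); T=np.eye(4);Rt=R.from_rotvec(o['tcp_rot']);T[:3,:3]=Rt.as_matrix();T[:3,3]=o['tool_pos']
p,d=read_camera("wrist"); m=camera_model("wrist"); print({k:v for k,v in m.items() if k!='hand_eye'})
m['world_from_camera']=T@np.array(m['hand_eye']); cv2.imwrite("pics/w1.png",p[...,::-1])
Q=pts("wrist",d.astype(float),m)
k=(d>0)&(Q[...,2]>218)&(Q[...,2]<242)&(abs(Q[...,0]-522)<60)&(abs(Q[...,1]+92)<50)
q=Q[k];print(len(q))
if len(q):
    print(q.mean(0),q.min(0),q.max(0),cv2.minAreaRect(q[:,:2].astype(np.float32)))
    w,v=np.linalg.eigh(np.cov(q[:,:2].T)); print(w,v[:,1])
print(o['tool_pos'],o['qpos'],T[:3,:3].round(3),o['t'],o['ft_force'])
```

```text
{'fx': 291.08303961570095, 'fy': 291.08303961570095, 'cx': 316.09959239027086, 'cy': 199.70983217451072}
1369
[525.06768262 -90.87553616 227.60148102] [ 493.25490648 -101.61725984  218.0245969 ] [553.20215191 -79.88345791 229.8433657 ] ((523.2180786132812, -91.04348754882812), (19.534400939941406, 59.504051208496094), 87.2957992553711)
[ 32.27191098 300.99554081] [-0.99872088  0.05056278]
[520.54325038 -89.12175136 330.03009943] [-3.84414835e-01 -1.11317457e-01  1.75178561e+00 -1.97977133e-05
  1.50191554e+00  1.23096355e+00] [[ 0.999 -0.045 -0.001]
 [-0.045 -0.999  0.   ]
 [-0.001 -0.    -1.   ]] 4.225 [-0.23359216 -0.0204634   0.33976606]
```

View pics/w1.png

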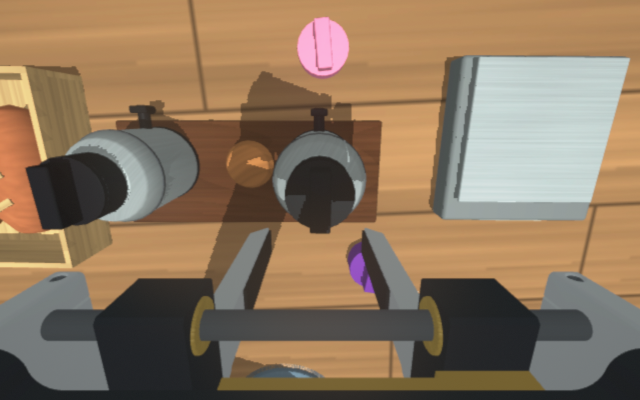

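The wrist view shows the target cap and its bar between the fingers (bar at about px 320,205), and the path down is clear. I'll descend and grip the bar.

Emit:
{"fn": "step_arm", "kwargs": {
  "commands": [
    [1.2,1.2,25,0,0,0,60],
    [1.1,1.2,25,0,0,0,60],
    [0,0,25,0,0,0,60],
    [0,0,14,0,0,0,60],
    [0,0,9,0,0,0,60],
    [0,0,0,0,0,0,15],
    [0,0,0,0,0,0,15],
    [0,0,0,0,0,0,15],
    [0,0,0,0,0,0,15],
    [0,0,0,0,0,0,15]
  ],
  "squeeze": 30
}}

```text
t: 5.52
tool_pos: [523.1, -91.8, 232.9]
tcp_rot: [3.14, -0.073, 0.001]
ft_force: [-0.2, 0.1, 0.6]
finger_gap: 19.6
grasp_force: 30.0
```

```bash
python3 -c "
from h import *
print(monitor.get_obs())"
```

```text
{'t': 5.525, 'qpos': array([-3.87315419e-01, -3.76220606e-02,  1.85882959e+00, -8.04732000e-05,
        1.31962821e+00,  1.23008583e+00]), 'qd': array([-0.0009155 ,  0.0002629 , -0.00174351,  0.00016108, -0.00084693,
       -0.00116114]), 'tau': array([ 9.65950848e-02, -2.92236936e+01, -3.07745576e+01,  8.51619034e-02,
       -8.02193535e-02,  2.14090833e-03]), 'tool_pos': array([523.13144331, -91.80940253, 232.88277009]), 'tcp_rot': array([ 3.14039805e+00, -7.31608787e-02,  1.06734824e-03]), 'ft_force': array([-0.23894167,  0.06189648,  0.60633955]), 'moment': array([-0.04908767,  0.20828043, -0.02354423]), 'grasp_force': 29.99948412179947, 'finger_gap': 19.603570583923446}
```

Emit:
{"fn": "step_arm", "kwargs": {
  "commands": [
    [0,0,0,0,0,-4,15],
    [0,0,0,0,0,-4,15],
    [0,0,0,0,0,-4,15],
    [0,0,0,0,0,-4,15],
    [0,0,0,0,0,0,15]
  ]
}}

```text
t: 6.15
tool_pos: [522.6, -92.5, 232.8]
tcp_rot: [3.12, 0.36, -0.002]
ft_force: [-3.6, -4.4, 4.5]
finger_gap: 21.7
grasp_force: 33.7
```

```bash
python3 -c "
from h import *
o=monitor.get_obs();print({k:o[k] for k in ('qpos','tool_pos','tcp_rot','ft_force','moment','finger_gap','tau')})"
```

```text
{'qpos': array([-3.88185547e-01, -3.76830486e-02,  1.85898289e+00, -1.85286677e-03,
        1.32069631e+00,  9.53405880e-01]), 'tool_pos': array([522.57054898, -92.5411075 , 232.83281124]), 'tcp_rot': array([ 3.11953227e+00,  3.59804791e-01, -1.91330247e-03]), 'ft_force': array([-3.59670238, -4.41490931,  4.48163218]), 'moment': array([-0.70882213,  0.85865203, -0.92064381]), 'finger_gap': 21.68929861744595, 'tau': array([  3.08784083, -28.25539827, -30.73729992,   1.08297933,
        -0.6452065 ,  -1.04567003])}
```

Anticlockwise stops: the reaction moment is -0.9 N·m and the bar slips in the pads. So I'll try clockwise.

Emit:
{"fn": "step_arm", "kwargs": {
  "commands": [
    [0,0,0,0,0,8,15],
    [0,0,0,0,0,8,15],
    [0,0,0,0,0,4,15],
    [0,0,0,0,0,4,15],
    [0,0,0,0,0,4,15],
    [0,0,0,0,0,4,15],
    [0,0,0,0,0,0,15]
  ]
}}

```text
t: 7.02
tool_pos: [523.4, -91.4, 232.8]
tcp_rot: [-3.1, 0.508, -0.002]
ft_force: [0.3, 0.2, 2.6]
finger_gap: 20.3
grasp_force: 28.7
```

```bash
python3 -c "
from h import *
o=monitor.get_obs();print({k:o[k] for k in ('qpos','tool_pos','tcp_rot','ft_force','moment','finger_gap','tau')})"
```

```text
{'qpos': array([-3.86862970e-01, -3.74522480e-02,  1.85878903e+00,  9.28598386e-04,
        1.31910539e+00,  1.50872672e+00]), 'tool_pos': array([523.40136236, -91.39663251, 232.8165383 ]), 'tcp_rot': array([-3.09958556e+00,  5.08201809e-01, -2.07591777e-03]), 'ft_force': array([0.28903373, 0.213234  , 2.64849646]), 'moment': array([0.13409955, 0.06071539, 0.04620009]), 'finger_gap': 20.25486663833348, 'tau': array([-3.05727264e-01, -2.87870729e+01, -3.01807094e+01, -1.60307642e-01,
        7.94847932e-03,  1.33582125e-01])}
```

Emit:
{"fn": "step_arm", "kwargs": {
  "commands": [
    [0,0,0,0,0,6,15],
    [0,0,0,0,0,6,15],
    [0,0,0,0,0,6,15],
    [0,0,0,0,0,6,15],
    [0,0,0,0,0,6,15],
    [0,0,0,0,0,6,15],
    [0,0,0,0,0,6,15],
    [0,0,0,0,0,6,15],
    [0,0,0,0,0,6,15],
    [0,0,0,0,0,0,15],
    [0,0,0,0,0,0,15]
  ]
}}

```text
t: 8.4
tool_pos: [523.3, -91.5, 232.8]
tcp_rot: [-2.532, 1.858, -0.001]
ft_force: [1.9, 1.2, 3.0]
finger_gap: 19.7
grasp_force: 29.4
```

```bash
python3 -c "
from h import *
o=monitor.get_obs();print({k:o[k] for k in ('qpos','tool_pos','tcp_rot','ft_force','moment','finger_gap','tau')})"
```

```text
{'qpos': array([-3.87022720e-01, -3.74885368e-02,  1.85879425e+00,  8.63609758e-04,
        1.31938881e+00,  2.44997201e+00]), 'tool_pos': array([523.31290417, -91.46746163, 232.83249754]), 'tcp_rot': array([-2.53171504e+00,  1.85837315e+00, -1.04782568e-03]), 'ft_force': array([1.90038452, 1.1517208 , 3.03189277]), 'moment': array([ 0.38727658, -0.09296446,  0.01729539]), 'finger_gap': 19.695564776866895, 'tau': array([-9.02491473e-01, -2.81729847e+01, -2.95865071e+01, -5.23594469e-01,
       -5.94836776e-03,  5.83932400e-03])}
```

The cap turned freely by about 1.22 rad, so I'll lift gently and check the force.

Emit:
{"fn": "step_arm", "kwargs": {
  "commands": [
    [0,0,-3,0,0,0,15],
    [0,0,-3,0,0,0,15],
    [0,0,-3,0,0,0,15],
    [0,0,0,0,0,0,15]
  ]
}}

```text
t: 8.9
tool_pos: [523.0, -91.8, 241.8]
tcp_rot: [2.531, -1.861, 0.0]
ft_force: [1.4, -1.4, 0.4]
finger_gap: 20.4
grasp_force: 29.4
```

Emit:
{"fn": "step_arm", "kwargs": {
  "commands": [
    [0,0,-8,0,0,0,15],
    [0,0,-12,0,0,0,15],
    [0,0,-15,0,0,0,15],
    [0,0,-15,0,0,0,15],
    [0,0,-15,0,0,0,15],
    [0,0,-12,0,0,0,15],
    [0,0,-8,0,0,0,15],
    [0,0,-4,0,0,0,15],
    [0,0,0,0,0,0,15],
    [0,0,0,0,0,0,15],
    [0,0,0,0,0,0,15]
  ]
}}

```text
t: 10.28
tool_pos: [522.8, -91.6, 329.9]
tcp_rot: [2.531, -1.861, -0.001]
ft_force: [-0.0, 1.2, -2.0]
finger_gap: 19.7
grasp_force: 29.8
```

Run:
```python
from h import *
p,d=read_camera("scene"); cv2.imwrite("pics/s2.png",cv2.resize(p[90:270,200:440,::-1],None,fx=3,fy=3))
```

```text
(no output)
```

View pics/s2.png

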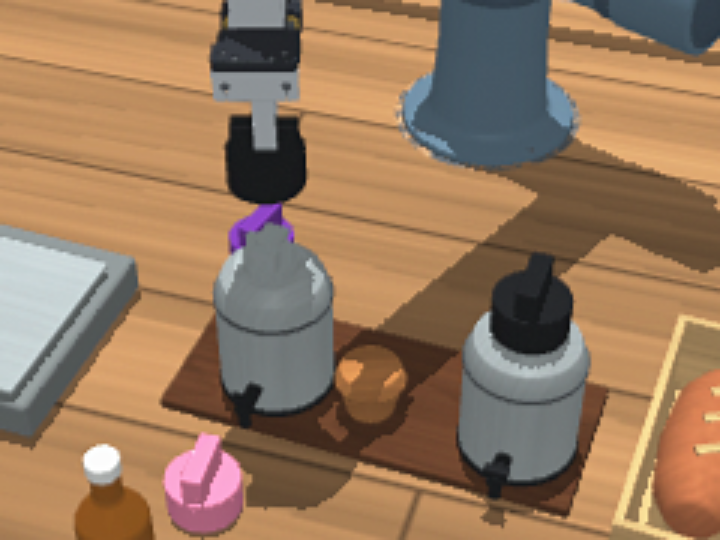

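The cap is held upright in the gripper (crop px 265,160), well above the open canister. The other canister is still closed, and the muffin and bottle haven't moved.

```bash
python3 -c "
from rig import sign_off
print(sign_off())"
```

```text
the job is handed in; nothing more can be done
None
```

I opened the canister next to the scale by turning its cap clockwise, and handed the job in with the cap held upright about 97 mm above its closed height; the other canister, the bottle and the muffin were left undisturbed.

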